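# Screw the filter vessel tight and lock its screw with the pin

### The arm

A 6-joint arm with a two-finger parallel gripper is mounted at the origin on the work surface. World frame = base frame: x ahead of the robot, y to its left, z up, the work surface at z = 0. Lengths are in m, angles in rad, forces in N, time in s.
With the tool pointing down it reaches from about 0.3 to 0.875 m from the base axis. Payload 6.4 kg.
Tool frame: the origin (TCP) lies midway between the tips of the shut fingers; the grasp point (between the pads) lies ctrl.grip_depth behind it (ctrl.grip_depth is the distance from the TCP to the grasp point, in m); x points along the fingers, y is the direction in which the jaws open and shut, and the axes are right-handed (so a half turn about x gives the same grasp; the last joint's range is limited). The gripper opens to 85 mm and grips with 20 to 120 N. Pads are 22 mm wide; open, the fingers measure 114 mm over their backs; the gripper's body (76 mm by 85 mm) begins 54 mm behind the grasp point. The pads swing forward as they close: fully open they stand 13 mm farther back than shut.
Start: joints at [0.94, 0.181, 1.607, -0, 1.354, -0.206], TCP at [0.237, 0.524, 0.231] pointing down, gripper open.
Joint ranges: [-2.99, 2.99], [-0.89, 2.07], [0.3, 2.58], [-1.14, 4.28], [0, 2.63], [-3.12, 3.12]. Speed limits (rad/s): [2.57, 2.57, 3.01, 3.14, 3.14, 3.14].

### API

Orientations are given as a unit quaternion [w, x, y, z].
In Python, from bench import ctrl gives the robot as it stands.
- The arm moves only by the tool carry_out, never from a script. Its argument "motion" is one flat list of numbers, 7 for each row, row after row: the turn, a rotation vector about the tool's x, y, z in degrees, then the shift along the tool's x, y, z in m, then the gripper's target within -1 to 1 (shut at 1, half-way at 0, fully open at -1). A call has 1 to 10 rows; each row shifts and turns the pose as measured when the row begins, along the tool's axes as they then stand; what a row does not reach is not made up. A row lasts 1/10 s, in which the tool goes at most 50 mm and 8.59 degrees, less where a joint would pass 70% of its speed; a pose out of reach is approached as far as the arm can. A call with a gripper value outside its range is refused whole. The fingers move at their own pace and stop on an object; the grip force is fixed at half the most. Time passes only in rows, so rows that do not move let the fingers close. It gives the time, the measured TCP pose, the force and the opening at its end, in the units of the state.
- ctrl.get_obs(): the state, without advancing time (a new reading comes with each control period).
- ctrl.camera(name): name is "side" or "top" or "wrist"; returns the picture (480x640x3 uint8, blue, green, red); there is no depth.
- ctrl.camera_params(name): a dict with "mtx" (3x3 intrinsics, pixels), "k1" (the pictures are not rectified: a ray, as slopes to the right and down, at radius r is drawn at 1 + k1 r^2 times it, then the intrinsics apply), "pose" (4x4, takes a point from camera to world coordinates); the wrist camera has in their place "hand_eye" (4x4, takes a point from camera to tool coordinates, whose origin is the TCP and whose axes are the tool frame's). Camera axes: x right, y down, z forward; pixel columns grow to the right and rows downward; lengths in m; the calibration is good to about 2 mm. A picture is of the moment at which its call begins: read the wrist's pose just before it. camera_params takes no time and is no camera call.
- ctrl.hand_in(): hands the job in, once; it reports no verdict.
Trained networks look in the newest picture that a camera, given by its name, has taken for a name from the list of things; names that differ only in an ending like _2 or _b are one class to them, and where a whole thing is asked for, a point or a joint stands for the part that bears it (a point fixed in the world has none). Each returns a list of dicts, best first, with "conf" (0 to 1); they miss things now and then, are a little off and sometimes report something else, mostly with a low value. They report only what shows in the picture. A call takes as long as a camera call. They do not tell look-alikes from the thing itself.
- ctrl.boxes_of(camera, thing): "point" ([x, y, z] in m, in the coordinates of the camera as it stood for that picture, good to about 4 mm: the middle of the surface that is visible of it).
- ctrl.trace(camera, thing): "pixels" (480x640 bool, what is visible of it).
- ctrl.landmark_of(camera, thing): "point" ([x, y, z] in m, in the coordinates of the camera as it stood for that picture, good to about 4 mm: a listed point, or the origin of a listed thing).
The state is a dict: "time_s": time; "q": joint angles; "dq": joint speeds; "joint_efforts": joint torques, N m; "eef_pos": TCP position; "eef_rot": TCP orientation; "wrist_force": force on the tool from outside, world axes, zero at the start; "torque": the same for the moment, N m; "opening": opening from 0.0 (shut) to 1.0 (fully open).
Only numpy, scipy, OpenCV 4.12 (cv2) and the standard library are available. Lean on these libraries where they do the work, as an engineer would, in place of code of your own. Each camera call takes 0.05 s, during which the arm holds its last target. There are 200 camera calls.

### The job

Close the filter vessel: turn its crank clockwise until the screw stops tight, then back it off, less than a quarter turn, until the cross hole in its hub first lines up with the holes in the two ears. Then lift the steel locking pin out of its keeper by its bare shank (its handle cannot be got at there), lay it on the bench and take it again by the handle. Last, push it right through ears and hub, from the side away from the crank arm, until its handle rests against the ear, let go, and leave the other things on the bench where they are.

Things in the scene. Friction and masses are not known exactly. Their poses are not given: they have to be found in the camera images.
- ear_mouth (a point): mouth of the cross hole (10.4 mm square, 106 mm above the bench) in the outer face of the entry ear of the steel filter vessel, which is fixed to the bench. x axis: level, the way the pin goes in; z up. Two upright ears, 8 mm thick, 32 mm wide, tops 120 mm above the bench, outer faces 62 mm apart, stand on a 150 x 66 mm bridge plate (top 88 mm up) whose edge is 2 mm outside the ear's face
- screw_axis (a point): point on the screw's upright axis, midway between the ears, 106 mm above the bench and 31 mm along ear_mouth's x axis; same axes as ear_mouth. Between the ears sits the screw's hub, a 30 mm square steel block with a 10.4 mm square cross hole through it, in line with the crank arm; it turns and rises with the screw
- crank (a joint): turn of the clamp screw: 0 at the tight stop, grows counter-clockwise from above (unscrewing); the screw rises 6 mm per turn and stays where left (friction 0.08 N m). The hub's hole lines up with the ears in angle and height at 1.05 only; half a turn further up it is 3 mm too high. At 1.05 the crank arm points along +x of ear_mouth; at other values it is turned on by the difference
- crank_grip (a point): centre of the crank's upright black grip, a freely revolving sleeve 22 mm wide and 42 mm tall, 55 mm from the screw's axis, on a flat arm 22 mm wide. With the crank at 1.05 this point is 155 mm and the arm's top 132 mm above the bench; both rise and sink with the screw. The sleeve spins, so this point's axes mean nothing
- pin_handle (a point): centre of the locking pin's square steel handle, 20 x 20 mm, 32 mm long; x axis along the pin to its tip. The pin weighs about 0.11 kg; laid on the bench it rests level on its handle, axis 10 mm up. At the start it lies in the keeper, axis 22 mm up. Pushed home, its front face meets the ear, so this point is 16 mm outside ear_mouth
- pin_shank (a point): point on the middle line of the pin's round shank, 66 mm along +x from the handle's centre: the bare part to pinch in the keeper. The shank is 8 mm thick and 76 mm long, from the middle of the handle's front face; its last 9 mm taper to a tip 3.6 mm wide
- keeper: grey plastic keeper fixed to the bench: a trough open at the top and at its +x end. Origin at bench height under the pin handle's centre; x axis along the pin to its tip. It reaches from 26 mm behind to 48 mm ahead of the origin and is 39 mm wide; its walls are 38 mm high, 6 mm above the handle, which has 1.5 mm to spare at each side. Beyond the walls the shank is bare
- bottle_a: reagent bottle, clear, blue cap, 70 mm wide, 150 mm tall; a bystander, origin at the middle of its underside
- bottle_b: amber bottle, blue cap, 56 mm wide, 120 mm tall; a bystander, origin at the middle of its underside
- beaker: glass beaker, 70 mm wide, 90 mm tall; a bystander, origin at the middle of its underside
- dish_a: closed petri dish, 90 mm wide, 15 mm high; a bystander, origin at the middle of its underside
- dish_b: small closed petri dish, 60 mm wide, 14 mm high; a bystander, origin at the middle of its underside
- tip_box: box of pipette tips, 120 x 80 x 57 mm; a bystander, origin at the middle of its underside
- spatula: steel spatula lying flat, 180 mm long; a bystander, origin at the underside
Things that resemble listed ones, but are neither listed nor needed, are in the scene too. Leave any turquoise look-alike of the part that bears ear_mouth alone.

How it is judged:
On the way, in this order (a step that is already met when the one before it is completed fails the run):
1. the screw is turned down to its tight stop (value of joint crank below 0.12 rad), for 0.1 s.
2. the screw is backed off until the hole lines up with the ears (value of joint crank between 0.9 and 1.2 rad), for 0.3 s.
3. the pin lies on the bench, let go (height (world z) of pin_handle below 0.016 m and contact force between the fingers and pin below 0.1 N), for 0.1 s.
At the end, for the whole second after the job is handed in: the pin lies through ear, hub and ear with its handle within 7 mm of resting against the entry ear, within 4 mm of the hole's centre and 0.1 rad of its direction; the crank is between 0.9 and 1.2 rad from the stop; the pin is released and at rest (all of step 2 and x of pin_handle in the frame of ear_mouth between -0.023 and -0.01 m and y of pin_handle in the frame of ear_mouth between -0.004 and 0.004 m and z of pin_handle in the frame of ear_mouth between -0.004 and 0.004 m and angle between the x axis of pin_handle and the x axis of ear_mouth, either way round below 0.1 rad and linear speed of pin below 0.01 m/s and contact force between the fingers and pin below 0.1 N); the robot touches nothing.
It fails at once if a bystander is pushed more than 30 mm (distance of any of bottle_a, bottle_b, beaker, dish_a, dish_b, tip_box, spatula from where it was at the start of the episode above 0.03 m).
It fails at once if a bottle, the beaker or the tip box is tipped (angle between any of bottle_a, bottle_b, beaker, tip_box's own z axis and vertical above 0.4 rad).
It also fails if it takes over 72 s, if anything falls off the work surface, if the arm or the gripper's body presses on something with over 40 N, if the wrist force passes 120 N, or if a joint passes its speed limit or range.

## Working session

There is one attempt and no reset: what is moved stays moved. The work goes in short steps, Python scripts to look and compute and a tool call to move; the robot and the scene stay as the last step left them, time stands still between calls to the robot, and variables do not carry over. Pictures are saved under pics/ and viewed, about 8 in all and at most 12, crops included, and the job is handed in when it is done.

Besides the shell and the picture viewer there is one more tool, called after "Call:" as name(argument=value, ...), one argument or row to a line, values as JSON. carry_out: Moves the arm, as the interface text tells. Its arguments: {"type":"object","properties":{"motion":{"type":"array"}},"required":["motion"]}

```bash
ls; mkdir -p pics; cat > h.py <<'E'
from bench import ctrl
import numpy as np, cv2
from scipy.spatial.transform import Rotation as R
def tool():
    o=ctrl.get_obs(); T=np.eye(4); w,x,y,z=o["eef_rot"]; T[:3,:3]=R.from_quat([x,y,z,w]).as_matrix(); T[:3,3]=o["eef_pos"]; return T
def campose(c):
    p=ctrl.camera_params(c)
    return np.array(p["pose"]) if "pose" in p else tool()@np.array(p["hand_eye"])
def w(P,p): return (P@np.append(p,1))[:3]
def proj(c,P,pt):
    p=ctrl.camera_params(c); q=np.linalg.inv(P)@np.append(pt,1); s=q[:2]/q[2]; s=s*(1+p["k1"]*(s@s)); return (np.array(p["mtx"])@np.append(s,1))[:2]
def ray(c,P,uv,z):
    p=ctrl.camera_params(c); d=np.linalg.solve(np.array(p["mtx"]),[uv[0],uv[1],1.])[:2]; s=d.copy()
    for _ in range(20): s=d/(1+p["k1"]*(s@s))
    v=P[:3,:3]@np.append(s,1); o=P[:3,3]; return o+v*(z-o[2])/v[2]
E
python3 - <<'E'
from h import *
o=ctrl.get_obs(); print(o, ctrl.grip_depth); print(tool().round(3))
for c in ("top","side","wrist"):
    P=campose(c); im=ctrl.camera(c); cv2.imwrite(f"pics/{c}0.png",im); print(c,P.round(3).tolist(),ctrl.camera_params(c)["k1"])
    for t in ["ear_mouth","screw_axis","crank_grip","pin_handle","pin_shank","keeper"]+(["bottle_a","beaker","dish_a","tip_box","spatula"] if c=="top" else []):
        for r in ctrl.landmark_of(c,t)[:4]: print(c,t,round(r["conf"],2),w(P,r["point"]).round(3))
print(ctrl.get_obs()["time_s"])
E
```

```text
pics
{'time_s': 0.0, 'q': array([ 9.39666317e-01,  1.81540376e-01,  1.60802128e+00, -1.94077578e-05,
        1.35384683e+00, -2.06271104e-01]), 'dq': array([ 0.00017967,  0.00013447, -0.00089829, -0.00013404, -0.00118472,
       -0.00034384]), 'joint_efforts': array([-1.96423271e-04, -4.44861245e+01, -3.51339912e+01, -2.88830179e-04,
        9.05823457e-03,  1.61025275e-05]), 'eef_pos': array([0.2366384 , 0.52341788, 0.23037814]), 'eef_rot': array([ 0.69095727,  0.14849234,  0.69146707, -0.14967086]), 'wrist_force': array([-0.36174936, -0.87544291,  0.14617331]), 'torque': array([-0.04838289,  0.01406287,  0.01563391]), 'opening': 0.9991718075095456} 0.0187
[[-0.001  0.412  0.911  0.237]
 [-0.001  0.911 -0.412  0.523]
 [-1.    -0.002 -0.     0.23 ]
 [ 0.     0.     0.     1.   ]]
top [[0.049, -0.978, 0.205, 0.25], [-0.999, -0.05, 0.004, 0.003], [0.006, -0.205, -0.979, 1.211], [0.0, 0.0, 0.0, 1.0]] 0.006394840884676122
top ear_mouth 0.91 [0.157 0.266 0.111]
top ear_mouth 0.88 [ 0.268 -0.346  0.109]
top ear_mouth 0.63 [0.5   0.117 0.11 ]
top screw_axis 0.9 [0.158 0.292 0.107]
top screw
[... 767 characters left out ...]
5733067428
side ear_mouth 0.89 [0.156 0.269 0.102]
side ear_mouth 0.79 [0.503 0.114 0.103]
side ear_mouth 0.73 [ 0.263 -0.339  0.102]
side ear_mouth 0.41 [ 0.738  0.27  -0.   ]
side screw_axis 0.95 [0.153 0.3   0.104]
side screw_axis 0.73 [0.502 0.145 0.104]
side screw_axis 0.59 [ 0.261 -0.312  0.102]
side crank_grip 0.63 [0.202 0.335 0.152]
side crank_grip 0.61 [ 0.312 -0.283  0.151]
side crank_grip 0.59 [0.481 0.197 0.158]
side pin_handle 0.72 [ 0.513 -0.319  0.017]
side keeper 0.87 [ 0.51  -0.318  0.   ]
wrist [[0.412, 0.864, 0.291, 0.162], [0.911, -0.39, -0.133, 0.557], [-0.001, 0.32, -0.947, 0.374], [0.0, 0.0, 0.0, 1.0]] 0.0033307890836969892
wrist crank_grip 0.7 [0.202 0.33  0.152]
1.3
```

View pics/top0.png

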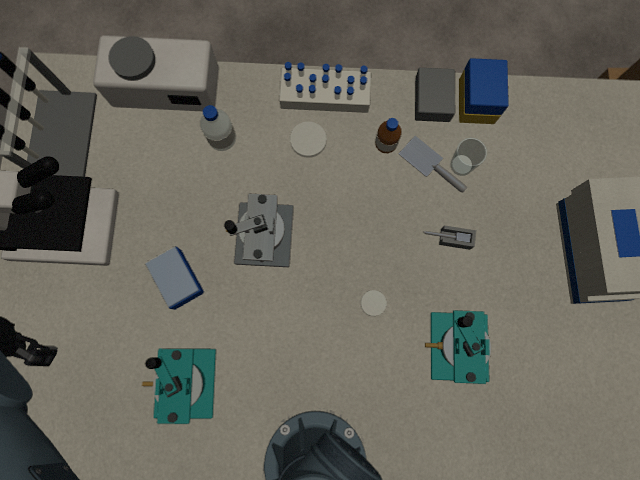

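View pics/side0.png

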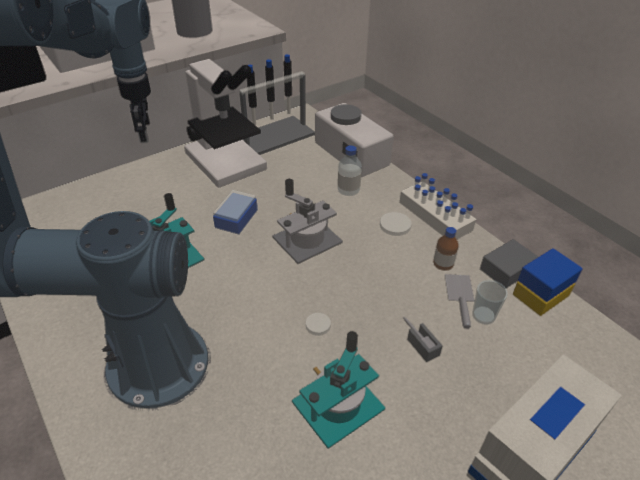

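The top view shows the grey vessel at px (262,230), crank grip at (230,227), and the keeper with its pin at (455,237), shank pointing left (+y). The two turquoise vessels are look-alikes. The side view agrees, and the network points fit: ear_mouth (0.50,0.116), axis (0.50,0.144), grip (0.48,0.20).

```bash
cat >> h.py <<'E'
def plan(pos,jaw=None,n=10,g=-1,T=None,turn_first=False):
    """rows (tool axes) for a straight move to pos, tool down, jaw angle deg (nearest half turn)"""
    T=tool() if T is None else T
    x=np.array([0,0,-1.]); 
    j=np.degrees(np.arctan2(T[1,1],T[0,1])) if jaw is None else jaw
    y=np.array([np.cos(np.radians(j)),np.sin(np.radians(j)),0]); G=np.c_[x,y,np.cross(x,y)]
    rv=R.from_matrix(T[:3,:3].T@G).as_rotvec(); out=[]; p=T[:3,3].copy(); d=(np.array(pos)-p)/n; Rm=T[:3,:3]
    for i in range(n):
        out+= [round(v,1) for v in np.degrees(rv/n)]+[round(v,4) for v in Rm.T@d]+[g]
        Rm=Rm@R.from_rotvec(rv/n).as_matrix()
    print("jaw now",round(np.degrees(np.arctan2(T[1,1],T[0,1])),1)); print(out); return out
E
python3 -c "
from h import *
plan([.48,.2,.25],20,10)"
```

```text
jaw now 65.7
[np.float64(4.6), np.float64(-0.0), np.float64(-0.0), np.float64(-0.0019), np.float64(-0.0195), np.float64(0.0355), -1, np.float64(4.6), np.float64(-0.0), np.float64(-0.0), np.float64(-0.0019), np.float64(-0.0166), np.float64(0.0369), -1, np.float64(4.6), np.float64(-0.0), np.float64(-0.0), np.float64(-0.0019), np.float64(-0.0136), np.float64(0.0381), -1, np.float64(4.6), np.float64(-0.0), np.float64(-0.0), np.float64(-0.0019), np.float64(-0.0105), np.float64(0.0391), -1, np.float64(4.6), np.float64(-0.0), np.float64(-0.0), np.float64(-0.0019), np.float64(-0.0074), np.float64(0.0398), -1, np.float64(4.6), np.float64(-0.0), np.float64(-0.0), np.float64(-0.0019), np.float64(-0.0042), np.float64(0.0403), -1, np.float64(4.6), np.float64(-0.0), np.float64(-0.0), np.float64(-0.0019), np.float64(-0.001), np.float64(0.0405), -1, np.float64(4.6), np.float64(-0.0), np.float64(-0.0), np.float64(-0.0019), np.float64(0.0022), np.float64(0.0404), -1, np.float64(4.6), np.float64(-0.0), np.float64(-0.0), np.float64(-0.0019), np.float64(0.0055), np.float64(0.0401), -1, np.float64(4.6), np.float64(-0.0), np.float64(-0.0), np.float64(-0.0019), np.float64(0.0086), np.float64(0.0396), -1]
```

Call:
carry_out(
  motion=[4.6, 0, 0, -0.002, -0.0195, 0.0355, -1, 4.6, 0, 0, -0.002, -0.0166, 0.037, -1, 4.6, 0, 0, -0.002, -0.0136, 0.038, -1, 4.6, 0, 0, -0.002, -0.0105, 0.039, -1, 4.6, 0, 0, -0.002, -0.0074, 0.04, -1, 4.6, 0, 0, -0.002, -0.0042, 0.04, -1, 4.6, 0, 0, -0.002, -0.001, 0.04, -1, 4.6, 0, 0, -0.002, 0.0022, 0.04, -1, 4.6, 0, 0, -0.002, 0.0055, 0.04, -1, 4.6, 0, 0, -0.002, 0.0086, 0.04, -1],
)

```text
time_s: 2.3
eef_pos: [0.4805, 0.1897, 0.2526]
eef_rot: [0.574, 0.415, 0.573, -0.412]
wrist_force: [1.4, 0.9, 0.5]
opening: 1.002
```

```bash
sed -i 's/print(out)/print(np.array(out,float).tolist())/' h.py; python3 - <<'E'
from h import *
print(tool().round(4))
P=campose("wrist"); im=ctrl.camera("wrist"); cv2.imwrite("pics/w1.png",im)
for t in ["ear_mouth","screw_axis","crank_grip"]:
    for r in ctrl.landmark_of("wrist",t)[:3]: print(t,round(r["conf"],2),w(P,r["point"]).round(4))
E
```

```text
[[ 0.0029  0.9487  0.3163  0.4805]
 [ 0.0029  0.3163 -0.9487  0.1897]
 [-1.      0.0037 -0.0018  0.2526]
 [ 0.      0.      0.      1.    ]]
ear_mouth 0.85 [0.4986 0.115  0.1063]
crank_grip 0.75 [0.4799 0.1981 0.1664]
```

View pics/w1.png

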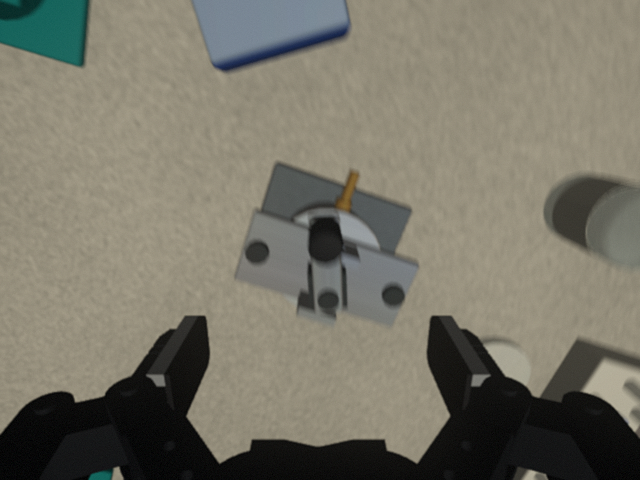

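```bash
python3 - <<'E'
from h import *
P=campose("wrist")
for uv in [(258,212),(418,265),(236,277),(393,326)]: print(ray("wrist",P,uv,.088).round(4))
plan([.48,.1985,.149],20,4)
E
```

```text
[0.432  0.1779 0.088 ]
[0.5758 0.1764 0.088 ]
[0.4296 0.1155 0.088 ]
[0.578  0.1138 0.088 ]
jaw now 18.5
[-0.4, -0.0, -0.0, 0.0258, 0.0006, -0.0018, -1.0, -0.4, -0.0, -0.0, 0.0258, 0.0006, -0.0019, -1.0, -0.4, -0.0, -0.0, 0.0258, 0.0006, -0.0019, -1.0, -0.4, -0.0, -0.0, 0.0258, 0.0006, -0.0019, -1.0]
```

Call:
carry_out(
  motion=[0, 0, 0, 0.026, 0.0006, -0.002, -1, 0, 0, 0, 0.026, 0.0006, -0.002, -1, 0, 0, 0, 0.026, 0.0006, -0.002, -1, 0, 0, 0, 0.025, 0.0006, -0.002, -1, 0, 0, 0, 0, 0, 0, -1],
)

```text
time_s: 3.0
eef_pos: [0.4769, 0.2055, 0.1474]
eef_rot: [0.576, 0.412, 0.576, -0.407]
wrist_force: [0.2, -0.6, 0.2]
opening: 1.004
```

Call:
carry_out(
  motion=[0, 0, 0, -0.001, 0.0007, 0.0075, -1, 0, 0, 0, 0, 0, 0, 0, 0, 0, 0, 0, 0, 0, 1, 0, 0, 0, 0, 0, 0, 1, 0, 0, 0, 0, 0, 0, 1, 0, 0, 0, 0, 0, 0, 1, 0, 0, 0, 0, 0, 0, 1],
)

```text
time_s: 3.7
eef_pos: [0.4819, 0.2004, 0.1541]
eef_rot: [0.579, 0.413, 0.575, -0.404]
wrist_force: [0.5, 0.4, -3.0]
opening: 0.237
```

```bash
python3 - <<'E'
from h import *
print(tool().round(4)); o=ctrl.get_obs(); print(o["wrist_force"].round(1),o["opening"])
E
```

```text
[[ 0.0109  0.9431  0.3323  0.4819]
 [ 0.0068  0.3323 -0.9432  0.2004]
 [-0.9999  0.0125 -0.0028  0.1541]
 [ 0.      0.      0.      1.    ]]
[ 0.5  0.4 -3. ] 0.23664803455384362
```

```bash
cat >> h.py <<'E'
def circ(c,n=10,dth=-0.2,r=.055,lead=1.0,g=1,rad=0.):
    """rows round centre c from the measured TCP; dth rad per row (ccw +)"""
    T=tool(); v=T[:2,3]-np.array(c); a=np.arctan2(v[1],v[0]); print("angle",np.degrees(a).round(1),"radius",np.hypot(*v).round(4))
    p=T[:3,3].copy(); out=[]
    for i in range(n):
        b=a+dth*(i+1); q=np.array([c[0]+r*np.cos(b),c[1]+r*np.sin(b),p[2]+.006*dth/2/np.pi])
        d=T[:3,:3].T@(q-p); p=q; out+=[0,0,0]+[round(float(x)*lead,4) for x in d]+[g]
    print(out); return out
E
python3 - <<'E'
from h import *
T=tool(); a=np.radians(110); c=T[:2,3]-.055*np.array([np.cos(a),np.sin(a)]); print(c)
circ(c,5)
E
```

```text
[0.50076024 0.14873488]
angle 110.0 radius 0.055
[0, 0, 0, 0.0003, 0.0109, 0.001, 1, 0, 0, 0, 0.0003, 0.0105, 0.0031, 1, 0, 0, 0, 0.0003, 0.0097, 0.0052, 1, 0, 0, 0, 0.0003, 0.0085, 0.007, 1, 0, 0, 0, 0.0003, 0.0069, 0.0085, 1]
```

Call:
carry_out(
  motion=[0, 0, 0, 0.0003, 0.0109, 0.001, 1, 0, 0, 0, 0.0003, 0.0105, 0.003, 1, 0, 0, 0, 0.0003, 0.0097, 0.005, 1],
)

```text
time_s: 4.0
eef_pos: [0.5148, 0.2029, 0.1534]
eef_rot: [0.578, 0.412, 0.576, -0.405]
wrist_force: [-2.0, -2.4, 0.8]
opening: 0.238
```

```bash
python3 - <<'E'
from h import *
o=ctrl.get_obs(); print(tool().round(4), o["wrist_force"],o["torque"])
circ([.5008,.1487],8)
E
```

```text
[[ 0.0086  0.9429  0.333   0.5148]
 [ 0.0069  0.333  -0.9429  0.2029]
 [-0.9999  0.0104 -0.0037  0.1534]
 [ 0.      0.      0.      1.    ]] [-2.03455554 -2.35427049  0.76228129] [-0.50887388  0.51445016 -0.01988019]
angle 75.5 radius 0.056
[0, 0, 0, 0.0002, 0.0079, 0.0078, 1, 0, 0, 0, 0.0002, 0.0069, 0.0086, 1, 0, 0, 0, 0.0002, 0.005, 0.0098, 1, 0, 0, 0, 0.0002, 0.003, 0.0106, 1, 0, 0, 0, 0.0002, 0.0009, 0.0109, 1, 0, 0, 0, 0.0001, -0.0013, 0.0109, 1, 0, 0, 0, 0.0001, -0.0035, 0.0104, 1, 0, 0, 0, 0.0001, -0.0055, 0.0095, 1]
```

Tracking is good and the forces are low, so I continue.

Call:
carry_out(
  motion=[0, 0, 0, 0.0002, 0.0079, 0.0078, 1, 0, 0, 0, 0.0002, 0.0069, 0.0086, 1, 0, 0, 0, 0.0002, 0.005, 0.0098, 1, 0, 0, 0, 0.0002, 0.003, 0.0106, 1, 0, 0, 0, 0.0002, 0.0009, 0.0109, 1, 0, 0, 0, 0.0001, -0.0013, 0.0109, 1, 0, 0, 0, 0.0001, -0.0035, 0.0104, 1, 0, 0, 0, 0.0001, -0.0055, 0.0095, 1],
)

```text
time_s: 4.8
eef_pos: [0.5537, 0.1281, 0.1515]
eef_rot: [0.573, 0.409, 0.581, -0.408]
wrist_force: [-11.0, 5.7, 7.2]
opening: 0.238
```

```bash
python3 - <<'E'
from h import *
o=ctrl.get_obs(); print(tool()[:3,3].round(4), o["wrist_force"],o["torque"])
circ([.5008,.1487],10)
E
```

```text
[0.5537 0.1281 0.1515] [-10.96895722   5.67583624   7.17212621] [ 1.02095176  1.51743456 -0.00757986]
angle -21.3 radius 0.0567
[0, 0, 0, 0.0002, -0.0093, 0.0064, 1, 0, 0, 0, 0.0002, -0.0093, 0.0058, 1, 0, 0, 0, 0.0002, -0.0103, 0.0039, 1, 0, 0, 0, 0.0002, -0.0108, 0.0017, 1, 0, 0, 0, 0.0003, -0.011, -0.0004, 1, 0, 0, 0, 0.0003, -0.0107, -0.0026, 1, 0, 0, 0, 0.0003, -0.0099, -0.0047, 1, 0, 0, 0, 0.0003, -0.0088, -0.0066, 1, 0, 0, 0, 0.0003, -0.0073, -0.0082, 1, 0, 0, 0, 0.0003, -0.0056, -0.0095, 1]
```

Call:
carry_out(
  motion=[0, 0, 0, 0.0002, -0.0093, 0.0064, 1, 0, 0, 0, 0.0002, -0.0093, 0.0058, 1, 0, 0, 0, 0.0002, -0.0103, 0.0039, 1, 0, 0, 0, 0.0002, -0.0108, 0.0017, 1, 0, 0, 0, 0.0003, -0.011, -0.0004, 1, 0, 0, 0, 0.0003, -0.0107, -0.0026, 1, 0, 0, 0, 0.0003, -0.0099, -0.0047, 1, 0, 0, 0, 0.0003, -0.0088, -0.0066, 1, 0, 0, 0, 0.0003, -0.0073, -0.0082, 1],
)

```text
time_s: 5.7
eef_pos: [0.4719, 0.1029, 0.1502]
eef_rot: [0.573, 0.417, 0.579, -0.403]
wrist_force: [4.8, 2.6, -2.7]
opening: 0.24
```

```bash
python3 - <<'E'
from h import *
from scipy.optimize import least_squares
o=ctrl.get_obs(); print(tool().round(4), o["wrist_force"],o["torque"])
pts=np.array([[.4819,.2004],[.5148,.2029],[.5537,.1281],tool()[:2,3]])
for f in (lambda v:np.hypot(*(pts-v[:2]).T)-v[2], lambda v:np.hypot(*(pts-v[:2]).T)-.055):
    s=least_squares(f,[.5,.148,.055]); print(s.x,s.fun)
circ([.5008,.1487],10)
E
```

```text
[[ 0.005   0.9451  0.3268  0.4719]
 [ 0.0208  0.3267 -0.9449  0.1029]
 [-0.9998  0.0115 -0.0181  0.1502]
 [ 0.      0.      0.      1.    ]] [ 4.75644594  2.63660733 -2.66172164] [ 0.21711243 -0.6220888   0.00746439]
[0.50245019 0.14899443 0.05533283] [ 2.82006754e-05 -3.06676052e-05  1.26347614e-05 -1.01637725e-05]
[0.5025065 0.1490814 0.055    ] [0.00030124 0.00020481 0.00032624 0.00042627]
angle -122.2 radius 0.0542
[0, 0, 0, 0.0003, -0.0066, -0.0087, 1, 0, 0, 0, 0.0003, -0.004, -0.0102, 1, 0, 0, 0, 0.0004, -0.0019, -0.0108, 1, 0, 0, 0, 0.0004, 0.0003, -0.011, 1, 0, 0, 0, 0.0004, 0.0024, -0.0107, 1, 0, 0, 0, 0.0004, 0.0045, -0.01, 1, 0, 0, 0, 0.0004, 0.0064, -0.0089, 1, 0, 0, 0, 0.0004, 0.0081, -0.0075, 1, 0, 0, 0, 0.0004, 0.0094, -0.0057, 1, 0, 0, 0, 0.0004, 0.0103, -0.0037, 1]
```

```bash
python3 - <<'E'
from h import *
circ([.5025,.149],10)
E
```

```text
angle -123.5 radius 0.0554
[0, 0, 0, 0.0003, -0.0055, -0.0096, 1, 0, 0, 0, 0.0003, -0.0038, -0.0103, 1, 0, 0, 0, 0.0004, -0.0017, -0.0108, 1, 0, 0, 0, 0.0004, 0.0005, -0.011, 1, 0, 0, 0, 0.0004, 0.0027, -0.0106, 1, 0, 0, 0, 0.0004, 0.0047, -0.0099, 1, 0, 0, 0, 0.0004, 0.0066, -0.0088, 1, 0, 0, 0, 0.0004, 0.0082, -0.0073, 1, 0, 0, 0, 0.0004, 0.0095, -0.0055, 1, 0, 0, 0, 0.0004, 0.0104, -0.0035, 1]
```

Call:
carry_out(
  motion=[0, 0, 0, 0.0003, -0.0055, -0.0096, 1, 0, 0, 0, 0.0003, -0.0038, -0.0103, 1, 0, 0, 0, 0.0003, -0.0017, -0.0108, 1, 0, 0, 0, 0.0003, 0.0005, -0.011, 1, 0, 0, 0, 0.0003, 0.0027, -0.0106, 1, 0, 0, 0, 0.0003, 0.0047, -0.0099, 1, 0, 0, 0, 0.0003, 0.0066, -0.0088, 1, 0, 0, 0, 0.0003, 0.0082, -0.0073, 1, 0, 0, 0, 0.0003, 0.0095, -0.0055, 1],
)

```text
time_s: 6.6
eef_pos: [0.465, 0.1908, 0.1483]
eef_rot: [0.578, 0.415, 0.574, -0.405]
wrist_force: [5.5, -8.1, -3.4]
opening: 0.238
```

```bash
python3 - <<'E'
from h import *
o=ctrl.get_obs(); print(tool().round(4), o["wrist_force"],o["torque"])
circ([.5025,.149],10)
E
```

```text
[[ 0.0121  0.9445  0.3284  0.465 ]
 [ 0.0081  0.3283 -0.9445  0.1908]
 [-0.9999  0.0141 -0.0037  0.1483]
 [ 0.      0.      0.      1.    ]] [ 5.47336274 -8.05473204 -3.36669357] [-1.45111102 -0.69670077 -0.11083028]
angle 131.9 radius 0.0562
[0, 0, 0, 0.0004, 0.0109, -0.0021, 1, 0, 0, 0, 0.0003, 0.0109, -0.0011, 1, 0, 0, 0, 0.0003, 0.0109, 0.0011, 1, 0, 0, 0, 0.0003, 0.0105, 0.0033, 1, 0, 0, 0, 0.0003, 0.0096, 0.0053, 1, 0, 0, 0, 0.0003, 0.0084, 0.0071, 1, 0, 0, 0, 0.0003, 0.0068, 0.0086, 1, 0, 0, 0, 0.0002, 0.0049, 0.0098, 1, 0, 0, 0, 0.0002, 0.0029, 0.0106, 1, 0, 0, 0, 0.0002, 0.0007, 0.011, 1]
```

Call:
carry_out(
  motion=[0, 0, 0, 0.0003, 0.0109, -0.0021, 1, 0, 0, 0, 0.0003, 0.0109, -0.0011, 1, 0, 0, 0, 0.0003, 0.0109, 0.0011, 1, 0, 0, 0, 0.0003, 0.0105, 0.0033, 1, 0, 0, 0, 0.0003, 0.0096, 0.0053, 1, 0, 0, 0, 0.0003, 0.0084, 0.0071, 1, 0, 0, 0, 0.0003, 0.0068, 0.0086, 1],
)

```text
time_s: 7.3
eef_pos: [0.5357, 0.1932, 0.1469]
eef_rot: [0.577, 0.408, 0.577, -0.409]
wrist_force: [-5.0, -3.4, 4.5]
opening: 0.242
```

```bash
python3 - <<'E'
from h import *
o=ctrl.get_obs(); print(tool().round(4), o["wrist_force"],o["torque"])
circ([.5025,.149],8,-.1)
E
```

```text
[[-0.001   0.943   0.3328  0.5357]
 [-0.002   0.3328 -0.943   0.1932]
 [-1.     -0.0016  0.0015  0.1469]
 [ 0.      0.      0.      1.    ]] [-5.04502327 -3.42358921  4.4988875 ] [-0.54923668  0.68896846 -0.02614289]
angle 53.1 radius 0.0553
[0, 0, 0, 0.0001, 0.0026, 0.0049, 1, 0, 0, 0, 0.0001, 0.0023, 0.005, 1, 0, 0, 0, 0.0001, 0.0018, 0.0052, 1, 0, 0, 0, 0.0001, 0.0013, 0.0053, 1, 0, 0, 0, 0.0001, 0.0008, 0.0054, 1, 0, 0, 0, 0.0001, 0.0002, 0.0055, 1, 0, 0, 0, 0.0001, -0.0003, 0.0055, 1, 0, 0, 0, 0.0001, -0.0009, 0.0054, 1]
```

Call:
carry_out(
  motion=[0, 0, 0, 0.0001, 0.0026, 0.0049, 1, 0, 0, 0, 0.0001, 0.0023, 0.005, 1, 0, 0, 0, 0.0001, 0.0018, 0.0052, 1, 0, 0, 0, 0.0001, 0.0013, 0.0053, 1, 0, 0, 0, 0.0001, 0.0008, 0.0054, 1],
)

```text
time_s: 7.8
eef_pos: [0.5509, 0.175, 0.1464]
eef_rot: [0.574, 0.408, 0.581, -0.409]
wrist_force: [-13.2, 19.8, 10.2]
opening: 0.236
```

```bash
python3 - <<'E'
from h import *
o=ctrl.get_obs(); print(tool()[:3,3].round(4), o["wrist_force"],o["torque"])
circ([.5025,.149],4,-.06)
E
```

```text
[0.5509 0.175  0.1464] [-13.17282532  19.80533487  10.20057027] [ 3.3825315   2.00699376 -0.04449181]
angle 28.2 radius 0.0549
[0, 0, 0, 0.0, 0.0005, 0.0033, 1, 0, 0, 0, 0.0, 0.0002, 0.0033, 1, 0, 0, 0, 0.0, 0.0, 0.0033, 1, 0, 0, 0, 0.0, -0.0002, 0.0033, 1]
```

Call:
carry_out(
  motion=[0, 0, 0, 0, 0.0004, 0.004, 1, 0, 0, 0, 0, 0.0002, 0.004, 1, 0, 0, 0, 0, 0, 0, 1],
)

```text
time_s: 8.1
eef_pos: [0.55, 0.1768, 0.1467]
eef_rot: [0.569, 0.411, 0.587, -0.405]
wrist_force: [-2.4, -4.1, 2.6]
opening: 0.239
```

```bash
python3 - <<'E'
from h import *
o=ctrl.get_obs(); print(tool()[:3].round(4), o["wrist_force"],o["torque"])
circ([.5025,.149],7,.15)
E
```

```text
[[-0.0159  0.9422  0.3348  0.55  ]
 [ 0.0215  0.3351 -0.9419  0.1768]
 [-0.9996 -0.0078 -0.0256  0.1467]] [-2.4122011  -4.06647186  2.58004447] [-0.7680965  -0.04434946  0.02762998]
angle 30.3 radius 0.055
[0, 0, 0, 0.0001, -0.0022, -0.008, 1, 0, 0, 0, 0.0001, -0.0033, -0.0076, 1, 0, 0, 0, 0.0001, -0.0044, -0.007, 1, 0, 0, 0, 0.0001, -0.0054, -0.0062, 1, 0, 0, 0, 0.0, -0.0063, -0.0054, 1, 0, 0, 0, 0.0, -0.007, -0.0044, 1, 0, 0, 0, -0.0, -0.0076, -0.0033, 1]
```

Call:
carry_out(
  motion=[0, 0, 0, 0, -0.0022, -0.008, 1, 0, 0, 0, 0, -0.0033, -0.0076, 1, 0, 0, 0, 0, -0.0044, -0.007, 1, 0, 0, 0, 0, -0.0054, -0.0062, 1, 0, 0, 0, 0, -0.0063, -0.0054, 1, 0, 0, 0, 0, -0.007, -0.0044, 1, 0, 0, 0, 0, 0, 0, 1],
)

```text
time_s: 8.8
eef_pos: [0.5087, 0.2041, 0.1476]
eef_rot: [0.571, 0.411, 0.584, -0.404]
wrist_force: [-1.5, -2.6, 0.8]
opening: 0.238
```

```bash
python3 - <<'E'
from h import *
o=ctrl.get_obs(); print(tool()[:3].round(4), o["wrist_force"],o["torque"])
circ([.5025,.149],2,.04)
E
```

```text
[[-0.0104  0.9422  0.3349  0.5087]
 [ 0.0185  0.335  -0.942   0.2041]
 [-0.9998 -0.0036 -0.0209  0.1476]] [-1.50487953 -2.58190408  0.84162094] [-0.60408775 -0.01137378 -0.02219136]
angle 83.6 radius 0.0554
[0, 0, 0, -0.0, -0.0022, -0.0006, 1, 0, 0, 0, -0.0, -0.002, -0.0008, 1]
```

Call:
carry_out(
  motion=[0, 0, 0, 0, -0.0048, -0.0018, 1, 0, 0, 0, 0, 0, 0, 1],
)

```text
time_s: 9.0
eef_pos: [0.5029, 0.2044, 0.1477]
eef_rot: [0.571, 0.411, 0.585, -0.404]
wrist_force: [-1.2, -2.1, -0.2]
opening: 0.238
```

```bash
python3 - <<'E'
from h import *
o=ctrl.get_obs(); print(tool()[:3].round(4), o["wrist_force"],o["torque"])
circ([.5025,.149],2,.04)
E
```

```text
[[-0.0103  0.9422  0.3348  0.5029]
 [ 0.0192  0.335  -0.942   0.2044]
 [-0.9998 -0.0033 -0.0215  0.1477]] [-1.22262225 -2.08201863 -0.20803073] [-0.43198419 -0.00295061  0.01678942]
angle 89.6 radius 0.0554
[0, 0, 0, -0.0, -0.0022, -0.0003, 1, 0, 0, 0, -0.0, -0.0021, -0.0006, 1]
```

Call:
carry_out(
  motion=[0, 0, 0, 0, 0, 0, -0.3, 0, 0, 0, 0, 0, 0, -0.3, 0, 0, 0, 0, 0, 0, -0.3, 0, 0, 0, -0.04, 0, 0, -0.3, 0, 0, 0, -0.04, 0, 0, -0.3, 0, 0, 0, -0.02, 0, 0, -0.3, 0, 0, 0, 0, 0, 0, -0.3],
)

```text
time_s: 9.7
eef_pos: [0.5027, 0.2034, 0.249]
eef_rot: [0.568, 0.411, 0.587, -0.405]
wrist_force: [0.5, -0.0, 1.9]
opening: 0.65
```

```bash
python3 - <<'E'
from h import *
print(tool()[:3].round(4))
P=campose("wrist"); im=ctrl.camera("wrist"); cv2.imwrite("pics/w2.png",im)
for c in ("wrist","top","side"):
  if c!="wrist": ctrl.camera(c); P=campose(c)
  for t in ["ear_mouth","screw_axis","crank_grip"]:
    for r in ctrl.landmark_of(c,t)[:4]:
        p=w(P,r["point"])
        if abs(p[0]-.5)<.1 and abs(p[1]-.15)<.12: print(c,t,round(r["conf"],2),p.round(4))
plan([.515,-.22,.2],0,10,-.3)
E
```

```text
[[-0.017   0.9425  0.3337  0.5027]
 [ 0.0224  0.334  -0.9423  0.2034]
 [-0.9996 -0.0086 -0.0268  0.249 ]]
wrist ear_mouth 0.98 [0.4977 0.1157 0.1074]
wrist screw_axis 0.94 [0.4999 0.1469 0.1065]
wrist crank_grip 0.7 [0.5024 0.2038 0.1586]
top ear_mouth 0.61 [0.5015 0.1188 0.1106]
top screw_axis 0.73 [0.5013 0.1413 0.1067]
side ear_mouth 0.8 [0.4997 0.114  0.1039]
side screw_axis 0.63 [0.5035 0.147  0.1035]
side crank_grip 0.54 [0.5034 0.1985 0.1497]
jaw now 19.5
[2.0, -0.1, 0.1, 0.0036, -0.0127, 0.0405, -0.3, 2.0, -0.1, 0.1, 0.0037, -0.0113, 0.0409, -0.3, 2.0, -0.1, 0.1, 0.0038, -0.0099, 0.0412, -0.3, 2.0, -0.1, 0.1, 0.0038, -0.0085, 0.0415, -0.3, 2.0, -0.1, 0.1, 0.0039, -0.0071, 0.0418, -0.3, 2.0, -0.1, 0.1, 0.004, -0.0057, 0.042, -0.3, 2.0, -0.1, 0.1, 0.0041, -0.0043, 0.0422, -0.3, 2.0, -0.1, 0.1, 0.0042, -0.0029, 0.0423, -0.3, 2.0, -0.1, 0.1, 0.0043, -0.0014, 0.0423, -0.3, 2.0, -0.1, 0.1, 0.0044, -0.0, 0.0423, -0.3]
```

View pics/w2.png

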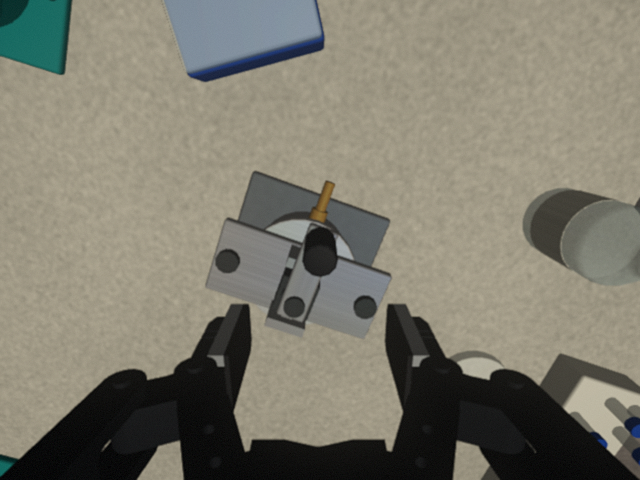

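The picture shows the crank arm (hub px (293,307) to grip (320,252)) square to the bridge plate's long edge, so it looks aligned. Now on to the pin.

Call:
carry_out(
  motion=[2, -0.1, 0.1, 0.0015, -0.0127, 0.0405, -0.3, 2, -0.1, 0.1, 0.0015, -0.0113, 0.041, -0.3, 2, -0.1, 0.1, 0.0015, -0.01, 0.0412, -0.3, 2, -0.1, 0.1, 0.0015, -0.0085, 0.0415, -0.3, 2, -0.1, 0.1, 0.002, -0.007, 0.0418, -0.3, 2, -0.1, 0.1, 0.002, -0.0057, 0.042, -0.3, 2, -0.1, 0.1, 0.002, -0.0043, 0.042, -0.3, 2, -0.1, 0.1, 0.002, -0.003, 0.042, -0.3, 2, -0.1, 0.1, 0.002, -0.0014, 0.042, -0.3, 2, -0.1, 0.1, 0.002, 0, 0.03, -0.3],
)

```text
time_s: 11.3
eef_pos: [0.5134, -0.2183, 0.2208]
eef_rot: [0.496, 0.505, 0.498, -0.501]
wrist_force: [0.2, 0.5, 0.2]
opening: 0.653
```

```bash
python3 - <<'E'
from h import *
ctrl.camera("wrist")
print(tool()[:3].round(4))
P=campose("wrist"); im=ctrl.camera("wrist"); cv2.imwrite("pics/w3.png",im)
for t in ["pin_handle","pin_shank","keeper"]:
    for r in ctrl.landmark_of("wrist",t)[:2]: print(t,round(r["conf"],2),w(P,r["point"]).round(4))
E
```

```text
[[ 0.0019  0.9999 -0.0171  0.5132]
 [ 0.0039 -0.0171 -0.9998 -0.2222]
 [-1.      0.0019 -0.0039  0.2205]]
pin_handle 0.74 [ 0.5127 -0.315   0.023 ]
pin_handle 0.29 [ 0.5238 -0.2568  0.0239]
pin_shank 0.63 [ 0.5219 -0.2549  0.0206]
keeper 0.69 [ 0.5115 -0.3172  0.0029]
```

View pics/w3.png

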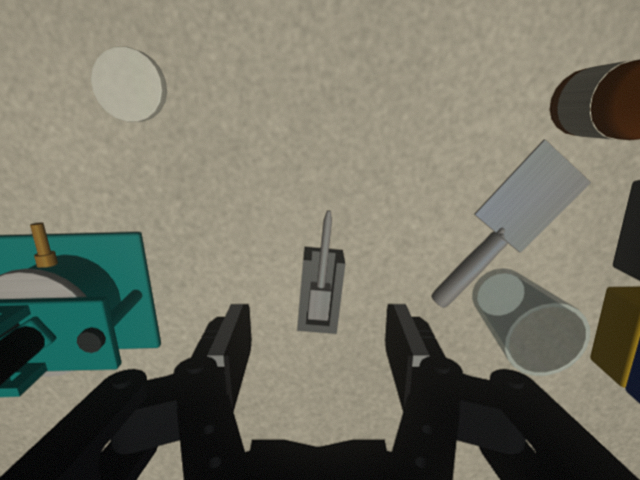

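Wrist view: the pin lies in the keeper with its handle at px (319,305), tip at (328,211), and free shank above the walls (row ~248). Next I get its axis at 22 mm height.

```bash
python3 - <<'E'
from h import *
P=campose("wrist")
im=cv2.imread("pics/w3.png")
tr=ctrl.trace("wrist","pin_shank"); m=tr[0]["pixels"]; print(tr[0]["conf"],m.sum())
rows=np.where(m.any(1))[0]; print(rows.min(),rows.max())
q=[]
for r in range(rows.min()+2,246,3):
    c=np.where(m[r])[0]; q.append(ray("wrist",P,(c.mean(),r),.022)[:2])
q=np.array(q); print(q.round(4)[::3]); k=np.polyfit(q[:,1],q[:,0],1); print(k,"dir deg",np.degrees(np.arctan2(1,k[0])))
tip=ray("wrist",P,(328,210.5),.022); print("tip",tip)
d=np.array([k[0],1])/np.hypot(k[0],1); print("shank pt",tip[:2]-26*d/1000,"handle",tip[:2]-92*d/1000)
E
```

```text
0.72 1266
213 319
[[ 0.5222 -0.2225]
 [ 0.5212 -0.231 ]
 [ 0.5203 -0.2397]
 [ 0.5193 -0.2486]]
[0.12074138 0.54920852] dir deg 83.11535519970195
tip [ 0.52262336 -0.21821606  0.022     ]
shank pt [ 0.51950672 -0.24402858] handle [ 0.51159525 -0.30955269]
```

```bash
python3 - <<'E'
from h import *
plan([.5192,-.2485,.03],-7,6,-.3)
E
```

```text
jaw now -0.5
[1.1, -0.1, -0.0, 0.0318, 0.0009, 0.0059, -0.3, 1.1, -0.1, -0.0, 0.0318, 0.0011, 0.0058, -0.3, 1.1, -0.1, -0.0, 0.0318, 0.0012, 0.0058, -0.3, 1.1, -0.1, -0.0, 0.0318, 0.0013, 0.0057, -0.3, 1.1, -0.1, -0.0, 0.0318, 0.0014, 0.0056, -0.3, 1.1, -0.1, -0.0, 0.0318, 0.0015, 0.0056, -0.3]
```

Call:
carry_out(
  motion=[1.1, -0.1, 0, 0.032, 0.0009, 0.0058, -0.3, 1.1, -0.1, 0, 0.032, 0.0011, 0.0058, -0.3, 1.1, -0.1, 0, 0.032, 0.0012, 0.0058, -0.3, 1.1, -0.1, 0, 0.032, 0.0013, 0.0057, -0.3, 1.1, -0.1, 0, 0.032, 0.0014, 0.0056, -0.3, 1.1, -0.1, 0, 0.03, 0.0015, 0.0056, -0.3, 0, 0, 0, 0, 0, 0, -0.3],
)

```text
time_s: 12.3
eef_pos: [0.5253, -0.2406, 0.0295]
eef_rot: [0.475, 0.528, 0.467, -0.526]
wrist_force: [-0.9, 0.6, 0.2]
opening: 0.652
```

```bash
python3 - <<'E'
from h import *
print(tool()[:3].round(4))
plan([.5192,-.2485,.0135],-7,3,-.3)
P=campose("wrist"); im=ctrl.camera("wrist"); cv2.imwrite("pics/w4.png",im)
for t in ["pin_handle","pin_shank","keeper"]:
    for r in ctrl.landmark_of("wrist",t)[:2]: print(t,round(r["conf"],2),w(P,r["point"]).round(4))
E
```

```text
[[ 0.0089  0.9937 -0.1115  0.5253]
 [-0.0068 -0.1114 -0.9938 -0.2406]
 [-0.9999  0.0096  0.0057  0.0295]]
jaw now -6.4
[0.2, 0.1, -0.2, 0.0053, -0.0018, 0.0028, -0.3, 0.2, 0.1, -0.2, 0.0053, -0.0018, 0.0028, -0.3, 0.2, 0.1, -0.2, 0.0053, -0.0017, 0.0029, -0.3]
pin_handle 0.78 [ 0.5107 -0.315   0.0236]
pin_shank 0.94 [ 0.5202 -0.2548  0.0244]
keeper 0.94 [ 0.5138 -0.3186  0.    ]
```

View pics/w4.png

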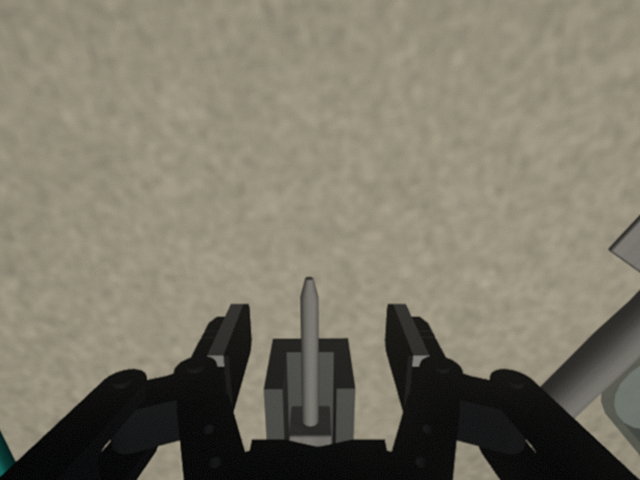

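The pin sits centred between the jaws (shank px (310,350), tip (310,278)). The keeper walls end at row 340, behind the pads. Shifting 11 mm back and 16 mm down.

Call:
carry_out(
  motion=[0.2, 0.1, -0.2, 0.0055, -0.0017, 0.004, -0.3, 0.2, 0.1, -0.2, 0.0055, -0.0017, 0.004, -0.3, 0.1, 0.1, -0.2, 0.005, -0.0017, 0.004, -0.3, 0, 0, 0, 0, 0, 0, -0.3],
)

```text
time_s: 12.9
eef_pos: [0.5257, -0.2576, 0.0241]
eef_rot: [0.476, 0.53, 0.463, -0.528]
wrist_force: [-0.1, -0.2, 1.1]
opening: 0.65
```

```bash
python3 - <<'E'
from h import *
print(tool()[:3].round(4), ctrl.get_obs()["dq"].round(3))
plan([.519,-.252,.0135],-7,1,-.3)
E
```

```text
[[ 0.0145  0.9928 -0.1191  0.5257]
 [-0.0118 -0.1189 -0.9928 -0.2576]
 [-0.9998  0.0158  0.01    0.0241]] [ 0.004 -0.014 -0.006  0.004  0.003  0.001]
jaw now -6.8
[0.2, 0.6, -0.9, 0.0104, -0.0075, -0.0049, -0.3]
```

Call:
carry_out(
  motion=[0.2, 0.6, -0.9, 0.0105, -0.0075, -0.005, -0.3, 0, 0, 0, 0, 0, 0, -0.3, 0, 0, 0, 0, 0, 0, -0.3],
)

```text
time_s: 13.2
eef_pos: [0.518, -0.2517, 0.0123]
eef_rot: [0.467, 0.53, 0.469, -0.53]
wrist_force: [-0.1, 0.1, 0.7]
opening: 0.65
```

```bash
python3 - <<'E'
from h import *
print(tool()[:3].round(4), ctrl.get_obs()["dq"].round(3))
plan([.519,-.252,.0135],-7,1,-.3)
E
```

```text
[[-0.0015  0.9923 -0.1237  0.518 ]
 [ 0.002  -0.1237 -0.9923 -0.2517]
 [-1.     -0.0017 -0.0018  0.0123]] [0.002 0.015 0.022 0.    0.007 0.   ]
jaw now -7.1
[-0.1, -0.1, 0.1, -0.0012, 0.001, 0.0001, -0.3]
```

Call:
carry_out(
  motion=[0, 0, 0, -0.0018, 0.001, 0, -0.3, 0, 0, 0, 0, 0, 0, -0.3, 0, 0, 0, 0, 0, 0, 1, 0, 0, 0, 0, 0, 0, 1, 0, 0, 0, 0, 0, 0, 1, 0, 0, 0, 0, 0, 0, 1, 0, 0, 0, 0, 0, 0, 1, 0, 0, 0, 0, 0, 0, 1],
)

```text
time_s: 14.0
eef_pos: [0.5194, -0.2517, 0.0147]
eef_rot: [0.467, 0.53, 0.469, -0.53]
wrist_force: [-0.7, -0.3, -0.9]
opening: 0.061
```

```bash
python3 - <<'E'
from h import *
o=ctrl.get_obs()
print(tool()[:3].round(4), o["wrist_force"],o["opening"])
E
```

```text
[[-0.0011  0.9924 -0.1232  0.5194]
 [ 0.0017 -0.1232 -0.9924 -0.2517]
 [-1.     -0.0013 -0.0015  0.0147]] [-0.73695829 -0.27498238 -0.88045838] 0.061308759856689876
```

Call:
carry_out(
  motion=[0, 0, 0, -0.02, 0, 0, 1, 0, 0, 0, -0.025, 0, 0, 1, 0, 0, 0, -0.02, 0, 0, 1, 0, 0, 0, 0, 0, 0, 1, 0, 0, 0, 0, 0, 0, 1],
)

```text
time_s: 14.5
eef_pos: [0.5192, -0.2509, 0.0794]
eef_rot: [0.467, 0.53, 0.469, -0.529]
wrist_force: [0.1, 0.1, -2.0]
opening: 0.06
```

```bash
python3 - <<'E'
from h import *
o=ctrl.get_obs()
print(tool()[:3].round(4), o["wrist_force"],o["opening"])
a=ctrl.camera("side"); b=ctrl.camera("wrist")
cv2.imwrite("pics/l5.png",np.hstack([cv2.resize(a[270:400,330:500],None,fx=2.4,fy=2.4),b[150:462,120:510]]))
for c in ("wrist","side"):
  P=campose(c)
  for t in ["pin_handle","pin_shank"]:
    for r in ctrl.landmark_of(c,t)[:2]: print(c,t,round(r["conf"],2),w(P,r["point"]).round(4))
E
```

```text
[[-0.0014  0.9924 -0.1231  0.5192]
 [ 0.0036 -0.1231 -0.9924 -0.2509]
 [-1.     -0.0019 -0.0034  0.0794]] [ 0.13706714  0.08395433 -2.03700435] 0.059869041272848686
wrist pin_handle 0.85 [ 0.5095 -0.3134  0.0857]
wrist pin_shank 0.57 [ 0.5184 -0.2551  0.0904]
side pin_handle 0.53 [ 0.5109 -0.3157  0.0799]
side pin_shank 0.77 [ 0.5131 -0.249   0.0827]
```

View pics/l5.png

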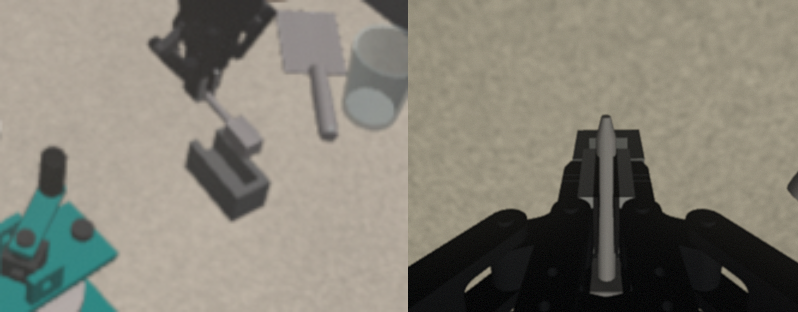

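The pin is lifted clear and level, pinched on the bare shank. I carry it to open bench.

```bash
python3 - <<'E'
from h import *
plan([.502,-.105,.055],-0.6,5,1)
E
```

```text
jaw now -7.1
[-1.3, -0.0, 0.0, 0.0049, -0.0069, -0.0285, 1.0, -1.3, -0.0, 0.0, 0.0049, -0.0063, -0.0286, 1.0, -1.3, -0.0, 0.0, 0.0049, -0.0057, -0.0288, 1.0, -1.3, -0.0, 0.0, 0.0048, -0.005, -0.0289, 1.0, -1.3, -0.0, 0.0, 0.0048, -0.0044, -0.029, 1.0]
```

Call:
carry_out(
  motion=[-1.3, 0, 0, 0, -0.007, -0.0285, 1, -1.3, 0, 0, 0, -0.0063, -0.0286, 1, -1.3, 0, 0, 0.008, -0.0057, -0.0288, 1, -1.3, 0, 0, 0.008, -0.005, -0.029, 1, -1.3, 0, 0, 0.008, -0.0044, -0.029, 1, 0, 0, 0, 0, 0, 0, 1, 0, 0, 0, 0, 0, 0, 1],
)

```text
time_s: 15.5
eef_pos: [0.4995, -0.1006, 0.0516]
eef_rot: [-0.495, -0.502, -0.501, 0.502]
wrist_force: [0.7, -0.0, -0.6]
opening: 0.066
```

```bash
python3 - <<'E'
from h import *
print(tool()[:3].round(4), ctrl.get_obs()["opening"])
plan([.502,-.105,.0045],-0.6,3,1)
E
```

```text
[[-0.0059  1.     -0.008   0.4995]
 [ 0.0055 -0.008  -1.     -0.1006]
 [-1.     -0.0059 -0.0055  0.0516]] 0.06606679801229659
jaw now -0.5
[0.0, -0.1, 0.1, 0.0157, 0.001, 0.0015, 1.0, 0.0, -0.1, 0.1, 0.0157, 0.0009, 0.0015, 1.0, 0.0, -0.1, 0.1, 0.0157, 0.0009, 0.0015, 1.0]
```

Call:
carry_out(
  motion=[0, -0.3, 0.3, 0.02, 0, 0, 1, 0, 0, 0, 0.018, 0, 0, 1, 0, 0, 0, 0, 0, 0, 1, 0, 0, 0, 0, 0, 0, 1],
)

```text
time_s: 15.9
eef_pos: [0.5015, -0.1039, 0.0139]
eef_rot: [0.498, 0.503, 0.496, -0.502]
wrist_force: [-0.1, 0.8, -0.7]
opening: 0.057
```

Call:
carry_out(
  motion=[0, 0, 0, 0.0095, 0, 0, 1, 0, 0, 0, 0, 0, 0, 1, 0, 0, 0, 0, 0, 0, 1],
)

```text
time_s: 16.2
eef_pos: [0.5031, -0.1057, 0.0056]
eef_rot: [0.499, 0.504, 0.495, -0.503]
wrist_force: [0.5, -0.6, -0.7]
opening: 0.06
```

```bash
python3 - <<'E'
from h import *
o=ctrl.get_obs(); print(tool()[:3].round(4), o["wrist_force"],o["torque"],o["opening"])
E
```

```text
[[ 0.0054  0.9999 -0.0122  0.5031]
 [-0.0034 -0.0122 -0.9999 -0.1057]
 [-1.      0.0055  0.0033  0.0056]] [ 0.45038689 -0.57537122 -0.67032082] [ 0.05075622 -0.01020273 -0.02822146] 0.06035856219969331
```

Call:
carry_out(
  motion=[0, 0, 0, 0.0027, 0, 0, 1, 0, 0, 0, 0, 0, 0, 1, 0, 0, 0, 0, 0, 0, 0, 0, 0, 0, 0, 0, 0, 0, 0, 0, 0, 0, 0, 0, -0.1, 0, 0, 0, 0, 0, 0, -0.3, 0, 0, 0, 0, 0, 0, -0.3],
)

```text
time_s: 16.9
eef_pos: [0.5047, -0.1063, 0.0044]
eef_rot: [0.5, 0.504, 0.494, -0.502]
wrist_force: [-0.8, 0.5, -0.7]
opening: 0.651
```

```bash
python3 - <<'E'
from h import *
o=ctrl.get_obs(); print(tool()[:3].round(4), o["wrist_force"],o["opening"])
E
```

```text
[[ 0.0086  0.9999 -0.0118  0.5047]
 [-0.005  -0.0117 -0.9999 -0.1063]
 [-1.      0.0086  0.0049  0.0044]] [-0.78533502  0.49384389 -0.69210622] 0.6509497681892369
```

Call:
carry_out(
  motion=[0, 0, 0, -0.03, 0, 0, -0.3, 0, 0, 0, -0.04, 0, 0, -0.3, 0, -0.3, 0.4, -0.04, 0, 0, -0.3, 0, 0, 0, -0.03, 0, 0.015, -0.3, 0, 0, 0, 0, 0, 0, -0.3, 0, 0, 0, 0, 0, 0, -0.3],
)

```text
time_s: 17.5
eef_pos: [0.5018, -0.1201, 0.1485]
eef_rot: [0.503, 0.504, 0.492, -0.502]
wrist_force: [-0.2, -0.2, -0.2]
opening: 0.647
```

```bash
python3 - <<'E'
from h import *
o=ctrl.get_obs(); print(tool()[:3].round(4))
P=campose("wrist"); im=ctrl.camera("wrist"); 
tr=ctrl.trace("wrist","pin_handle")
for t in ["pin_handle","pin_shank"]:
    for r in ctrl.landmark_of("wrist",t)[:2]: print(t,round(r["conf"],2),w(P,r["point"]).round(4))
m=tr[0]["pixels"]; print([ (t["conf"],t["pixels"].sum()) for t in tr])
rows=np.where(m.any(1))[0]; wd=m.sum(1)[rows]; print(rows.min(),rows.max(),wd[::5])
q=np.array([ray("wrist",P,(np.where(m[r])[0].mean(),r),.010)[:2] for r,wv in zip(rows,wd) if wv<np.median(wd)*1.0+2][3:])
k=np.polyfit(q[:,1],q[:,0],1); print(q[[0,-1]],k,np.degrees(np.arctan2(1,k[0])))
cv2.imwrite("pics/w6.png",im)
E
```

```text
[[ 0.0125  0.9999 -0.0115  0.5018]
 [-0.0093 -0.0114 -0.9999 -0.1201]
 [-0.9999  0.0126  0.0091  0.1485]]
pin_handle 0.62 [ 0.5015 -0.1709  0.0123]
pin_handle 0.51 [ 0.5041 -0.1109  0.0113]
pin_shank 0.67 [ 0.5028 -0.1075  0.0124]
[(0.9, np.int64(2046))]
170 307 [ 4  8 10 11 11 10 10 10 10 10 10 10 10 10 10 10 10 10 10 25 25 25 25 25
 25 25 25 25]
[[ 0.50296516 -0.08263698]
 [ 0.50215578 -0.15194313]] [0.00720828 0.50371038] 89.58700327706346
```

View pics/w6.png

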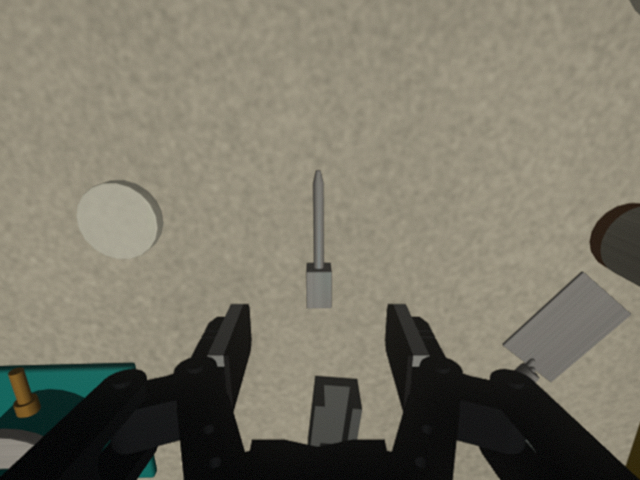

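Pin lies on the bench: handle px (319,285), tip (318,171), direction 89.6°, handle centre ≈ (0.5025,−0.170). The handle is clear for grasping.

```bash
python3 - <<'E'
from h import *
plan([.5025,-.172,.045],-0.5,4,-.3)
E
```

```text
jaw now -0.6
[-0.0, 0.1, -0.1, 0.0256, 0.0003, 0.0129, -0.3, -0.0, 0.1, -0.1, 0.0255, 0.0003, 0.013, -0.3, -0.0, 0.1, -0.1, 0.0255, 0.0004, 0.013, -0.3, -0.0, 0.1, -0.1, 0.0255, 0.0004, 0.0131, -0.3]
```

Call:
carry_out(
  motion=[0, 0.1, -0.1, 0.0256, 0.0003, 0.013, -0.3, 0, 0.1, -0.1, 0.0256, 0.0003, 0.013, -0.3, 0, 0.1, -0.1, 0.0256, 0.0003, 0.013, -0.3, 0, 0.1, -0.1, 0.025, 0.0003, 0.013, -0.3, 0, 0, 0, 0, 0, 0, -0.3, 0, 0, 0, 0, 0, 0, -0.3],
)

```text
time_s: 18.3
eef_pos: [0.499, -0.1695, 0.0361]
eef_rot: [-0.495, -0.502, -0.501, 0.502]
wrist_force: [0.5, 0.2, 0.4]
opening: 0.651
```

```bash
python3 - <<'E'
from h import *
print(tool()[:3].round(4))
plan([.5025,-.172,.003],-0.5,2,-.3)
P=campose("wrist"); ctrl.camera("wrist")
for t in ["pin_handle","pin_shank"]:
    for r in ctrl.landmark_of("wrist",t)[:2]: print(t,round(r["conf"],2),w(P,r["point"]).round(4))
E
```

```text
[[-0.0065  0.9999 -0.0087  0.499 ]
 [ 0.0059 -0.0087 -0.9999 -0.1695]
 [-1.     -0.0065 -0.0058  0.0361]]
jaw now -0.5
[0.0, -0.2, 0.2, 0.0165, 0.0019, 0.0013, -0.3, 0.0, -0.2, 0.2, 0.0165, 0.0018, 0.0013, -0.3]
pin_handle 0.9 [ 0.5042 -0.1696  0.0098]
pin_shank 0.84 [ 0.5037 -0.1113  0.0122]
```

Call:
carry_out(
  motion=[0, -0.3, 0.3, 0.02, 0.003, 0.002, -0.3, 0, 0, 0, 0, 0, 0, -0.3, 0, 0, 0, 0, 0, 0, -0.3],
)

```text
time_s: 18.75
eef_pos: [0.5058, -0.1716, 0.0215]
eef_rot: [0.502, 0.502, 0.496, -0.501]
wrist_force: [-0.2, 0.7, -0.9]
opening: 0.648
```

```bash
python3 - <<'E'
from h import *
print(tool()[:3].round(4))
plan([.5027,-.172,.0035],-0.5,1,-.3)
E
```

```text
[[ 0.0074  1.     -0.0055  0.5058]
 [-0.0047 -0.0055 -1.     -0.1716]
 [-1.      0.0075  0.0046  0.0215]]
jaw now -0.3
[0.2, 0.3, -0.4, 0.018, -0.0033, 0.0003, -0.3]
```

Call:
carry_out(
  motion=[0, 0.2, -0.2, 0.0175, -0.0025, 0, -0.3, 0, 0, 0, 0, 0, 0, -0.3, 0, 0, 0, 0, 0, 0, -0.3],
)

```text
time_s: 19.05
eef_pos: [0.5047, -0.1719, 0.0051]
eef_rot: [0.501, 0.502, 0.496, -0.5]
wrist_force: [-0.3, -0.5, 0.7]
opening: 0.65
```

```bash
python3 - <<'E'
from h import *
print(tool()[:3].round(4))
plan([.5027,-.172,.0035],-0.5,1,-.3)
E
```

```text
[[ 0.0068  1.     -0.0047  0.5047]
 [-0.0027 -0.0046 -1.     -0.1719]
 [-1.      0.0068  0.0026  0.0051]]
jaw now -0.3
[0.2, 0.1, -0.4, 0.0016, -0.002, 0.0001, -0.3]
```

Call:
carry_out(
  motion=[0.1, 0.1, -0.4, 0.0012, -0.0015, 0, -0.3, 0, 0, 0, 0, 0, 0, 0, 0, 0, 0, 0, 0, 0, 0.5, 0, 0, 0, 0, 0, 0, 1, 0, 0, 0, 0, 0, 0, 1, 0, 0, 0, 0, 0, 0, 1, 0, 0, 0, 0, 0, 0, 1],
)

```text
time_s: 19.75
eef_pos: [0.5032, -0.1721, 0.0045]
eef_rot: [-0.498, -0.501, -0.498, 0.502]
wrist_force: [-0.2, -0.6, -0.8]
opening: 0.214
```

```bash
python3 - <<'E'
from h import *
o=ctrl.get_obs(); print(tool()[:3].round(4), o["wrist_force"],o["opening"])
E
```

```text
[[-5.000e-04  1.000e+00 -6.900e-03  5.032e-01]
 [-9.000e-04 -6.900e-03 -1.000e+00 -1.721e-01]
 [-1.000e+00 -5.000e-04  9.000e-04  4.500e-03]] [-0.21788079 -0.60588433 -0.81920187] 0.21359326149485752
```

Call:
carry_out(
  motion=[0, 0, 0, -0.025, 0, 0, 1, 0, 0, 0, -0.035, 0, 0, 1, 0, 0, 0, -0.03, 0, -0.02, 1, 0, 0, 0, 0, 0, -0.04, 1, 0, 0, 0, 0, 0, -0.04, 1, 0, 0, 0, 0, 0, -0.035, 1, 0, 0, 0, 0, 0, -0.02, 1, 0, 0, 0, 0, 0, 0, 1, 0, 0, 0, 0, 0, 0, 1],
)

```text
time_s: 20.65
eef_pos: [0.504, -0.0123, 0.0978]
eef_rot: [0.498, 0.502, 0.498, -0.502]
wrist_force: [0.7, -1.0, -1.1]
opening: 0.214
```

```bash
python3 - <<'E'
from h import *
o=ctrl.get_obs(); print(tool()[:3].round(4), o["wrist_force"],o["opening"])
P=campose("wrist"); im=ctrl.camera("wrist"); cv2.imwrite("pics/w7.png",im)
for t in ["ear_mouth","screw_axis","crank_grip","pin_shank","pin_handle"]:
    for r in ctrl.landmark_of("wrist",t)[:2]: print(t,round(r["conf"],2),w(P,r["point"]).round(4))
plan([.5035,-.007,.1005],-0.6,2,1)
E
```

```text
[[-1.00e-04  1.00e+00 -9.30e-03  5.04e-01]
 [ 3.00e-04 -9.30e-03 -1.00e+00 -1.23e-02]
 [-1.00e+00 -1.00e-04 -3.00e-04  9.78e-02]] [ 0.71910658 -0.96026642 -1.09128199] 0.21407845499405237
pin_shank 0.61 [0.5039 0.0521 0.1076]
pin_shank 0.5 [ 0.5053 -0.01    0.103 ]
pin_handle 0.8 [ 0.5018 -0.0081  0.1001]
jaw now -0.7
[-0.0, -0.0, 0.0, -0.0014, -0.0004, -0.0032, 1.0, -0.0, -0.0, 0.0, -0.0014, -0.0003, -0.0032, 1.0]
```

View pics/w7.png

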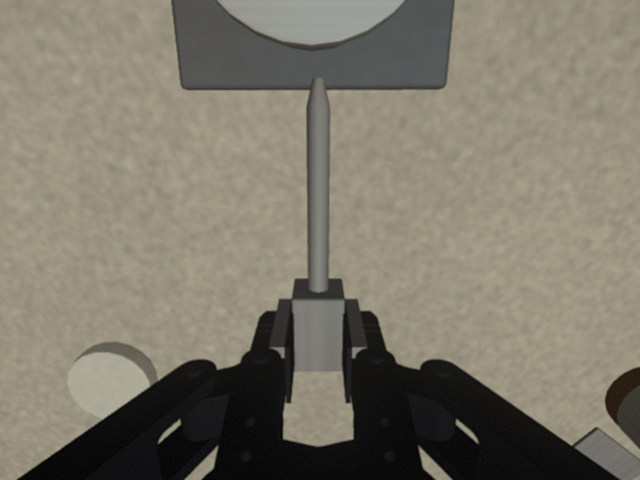

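The pin is gripped squarely and points straight at the vessel (tip px (318,80)). Only the base plate's near edge (183..446 at row 88) shows in this view.

```bash
python3 - <<'E'
from h import *
P=campose("wrist"); f=lambda uv,z: ray("wrist",P,uv,z).round(4)
for uv in [(318.5,80),(318,150),(317.5,270)]: print("pin",f(uv,.106))
for z in (0,.01): print("base",f((183,88),z),f((446,88),z))
a=ctrl.camera("top"); b=ctrl.camera("side")
A=cv2.resize(a[180:280,225:365],None,fx=2.8,fy=2.8,interpolation=cv2.INTER_CUBIC)
B=cv2.resize(b[165:265,255:395],None,fx=2.8,fy=2.8,interpolation=cv2.INTER_CUBIC)
cv2.imwrite("pics/c8.png",np.hstack([A,B]))
Pt,Ps=campose("top"),campose("side")
for n,p in {"mouth":[.5033,.1155,.106],"axis":[.5036,.1465,.106],"piny":[.504,.082,.106],"earTop":[.5033,.1155,.12]}.items(): print(n,proj("top",Pt,p).round(1),proj("side",Ps,p).round(1))
E
```

```text
pin [0.5051 0.0778 0.106 ]
pin [0.5047 0.0557 0.106 ]
pin [0.504  0.0111 0.106 ]
base [ 0.4262  0.0819 -0.    ] [0.5796 0.0801 0.    ]
base [0.4295 0.0814 0.01  ] [0.5765 0.0796 0.01  ]
mouth [272.8 224.4] [314.4 215.8]
axis [258.6 223.5] [307.8 209.6]
piny [288.2 224.8] [322.2 222.5]
earTop [272.3 222.9] [314.5 211.6]
```

View pics/c8.png

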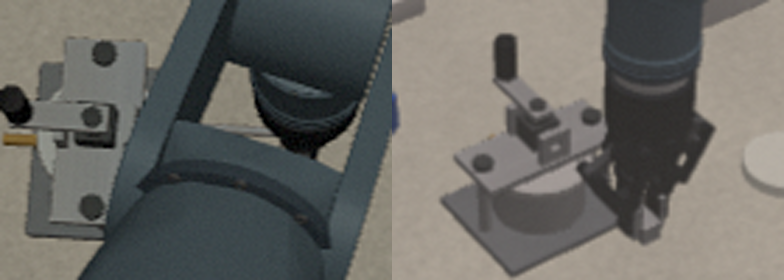

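```bash
python3 - <<'E'
from h import *
print(tool()[:3].round(4))
plan([.5022,.010,.1005],-0.7,1,1)
E
```

```text
[[-1.000e-04  9.999e-01 -1.180e-02  5.041e-01]
 [ 5.000e-04 -1.180e-02 -9.999e-01 -1.320e-02]
 [-1.000e+00 -1.000e-04 -5.000e-04  9.770e-02]]
jaw now -0.7
[0.0, -0.0, 0.0, -0.0028, -0.0022, -0.0232, 1.0]
```

Call:
carry_out(
  motion=[0, 0, 0, -0.0028, -0.0022, -0.012, 1, 0, 0, 0, 0, 0, -0.011, 1, 0, 0, 0, 0, 0, 0, 1, 0, 0, 0, 0, 0, 0, 1],
)

```text
time_s: 21.45
eef_pos: [0.502, 0.0116, 0.1009]
eef_rot: [0.497, 0.503, 0.497, -0.503]
wrist_force: [-0.5, -0.5, -0.8]
opening: 0.22
```

```bash
python3 - <<'E'
from h import *
o=ctrl.get_obs(); print(tool()[:3].round(4), o["wrist_force"])
P=campose("wrist"); im=ctrl.camera("wrist"); cv2.imwrite("pics/w9.png",im[:300])
for t in ["ear_mouth","pin_shank","pin_handle"]:
    for r in ctrl.landmark_of("wrist",t)[:2]: print(t,round(r["conf"],2),w(P,r["point"]).round(4))
E
```

```text
[[-1.000e-04  9.999e-01 -1.280e-02  5.020e-01]
 [ 8.000e-04 -1.280e-02 -9.999e-01  1.160e-02]
 [-1.000e+00 -1.000e-04 -8.000e-04  1.009e-01]] [-0.49492392 -0.45645885 -0.7641129 ]
ear_mouth 0.73 [ 0.353  -0.1132  0.0009]
ear_mouth 0.7 [0.4974 0.1169 0.1073]
pin_shank 0.58 [0.5036 0.0738 0.1111]
pin_handle 0.75 [0.5006 0.0114 0.1069]
```

View pics/w9.png

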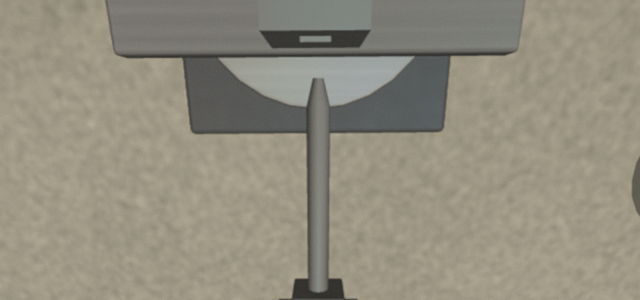

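The view now shows the entry ear: its cross hole is centred at px (315,39), ear top 258..371, and the pin tip at (318,80). So the pin is about 1 mm too far in +x, with a yaw of about 0.4°.

```bash
python3 - <<'E'
from h import *
P=campose("wrist"); f=lambda uv,z: ray("wrist",P,uv,z).round(4)
im=ctrl.camera("wrist")
g=cv2.cvtColor(im,cv2.COLOR_BGR2GRAY); print(g[39,250:380].tolist())
for uv in [(299,39),(331,39),(315,39),(318,80),(318,100),(318,270)]: print(f(uv,.106))
print("bridge",f((115,56),.088),f((516,52),.088)); print("ear bottom",f((371,47),.088),f((260,47),.088)); print("ear top",f((258,30),.12),f((371,30),.12))
E
```

```text
[119, 117, 117, 120, 120, 117, 118, 119, 116, 118, 119, 118, 116, 117, 119, 112, 93, 67, 56, 55, 53, 56, 57, 57, 58, 55, 59, 56, 56, 56, 56, 57, 57, 59, 57, 55, 56, 56, 56, 58, 56, 54, 57, 57, 57, 53, 59, 55, 63, 85, 108, 116, 115, 115, 115, 114, 116, 117, 117, 114, 115, 117, 118, 116, 117, 117, 117, 111, 104, 105, 108, 104, 105, 107, 105, 106, 105, 106, 109, 104, 85, 66, 54, 56, 55, 55, 53, 55, 55, 54, 55, 58, 56, 52, 56, 55, 55, 53, 55, 55, 56, 54, 55, 57, 54, 56, 55, 54, 56, 56, 52, 55, 77, 105, 119, 122, 120, 119, 121, 120, 120, 121, 120, 119, 120, 122, 121, 119, 121, 120]
[0.497  0.1146 0.106 ]
[0.5073 0.1145 0.106 ]
[0.5022 0.1146 0.106 ]
[0.503  0.1024 0.106 ]
[0.5029 0.0962 0.106 ]
[0.5021 0.0341 0.106 ]
bridge [0.4284 0.1128 0.088 ] [0.5757 0.1121 0.088 ]
ear bottom [0.5225 0.1145 0.088 ] [0.4819 0.1151 0.088 ]
ear top [0.4859 0.1149 0.12  ] [0.5183 0.1144 0.12  ]
```

Call:
carry_out(
  motion=[0, 0, 0, 0.0003, -0.001, 0, 1, 0, 0, 0, 0, 0, -0.008, 1, 0, 0, 0, 0, 0, -0.008, 1, 0, 0, 0, 0, 0, 0, 1],
)

```text
time_s: 22.1
eef_pos: [0.5011, 0.0277, 0.1003]
eef_rot: [0.496, 0.504, 0.496, -0.504]
wrist_force: [-0.1, -0.1, -1.3]
opening: 0.217
```

```bash
python3 - <<'E'
from h import *
o=ctrl.get_obs(); print(tool()[:3].round(4), o["wrist_force"],o["torque"])
E
```

```text
[[-5.000e-04  9.999e-01 -1.570e-02  5.011e-01]
 [ 1.100e-03 -1.570e-02 -9.999e-01  2.770e-02]
 [-1.000e+00 -5.000e-04 -1.100e-03  1.003e-01]] [-0.10423983 -0.06321055 -1.27964982] [-0.03140402  0.00587578  0.01970501]
```

Call:
carry_out(
  motion=[-0.2, 0, 0, 0, 0, -0.008, 1, 0, 0, 0, 0, 0, -0.007, 1, 0, 0, 0, 0, 0, 0, 1],
)

```text
time_s: 22.4
eef_pos: [0.5013, 0.0445, 0.1003]
eef_rot: [0.497, 0.503, 0.498, -0.503]
wrist_force: [-0.7, -1.0, -1.4]
opening: 0.216
```

```bash
python3 - <<'E'
from h import *
o=ctrl.get_obs(); print(tool()[:3].round(4), o["wrist_force"],o["torque"])
E
```

```text
[[-5.000e-04  9.999e-01 -1.110e-02  5.013e-01]
 [ 1.200e-03 -1.110e-02 -9.999e-01  4.450e-02]
 [-1.000e+00 -5.000e-04 -1.200e-03  1.003e-01]] [-0.66711597 -0.96736076 -1.41844486] [-0.03551006  0.06227159 -0.02566593]
```

Still free of side force. Next it goes into the hub.

Call:
carry_out(
  motion=[0, 0, 0, 0, 0, -0.008, 1, 0, 0, 0, 0, 0, -0.008, 1, 0, 0, 0, 0, 0, 0, 1],
)

```text
time_s: 22.7
eef_pos: [0.5015, 0.0621, 0.1004]
eef_rot: [0.497, 0.503, 0.498, -0.503]
wrist_force: [0.5, -0.4, -1.0]
opening: 0.213
```

```bash
python3 - <<'E'
from h import *
o=ctrl.get_obs(); print(tool()[:3].round(4), o["wrist_force"],o["torque"])
P=campose("wrist"); im=ctrl.camera("wrist"); cv2.imwrite("pics/w10.png",im[:320])
E
```

```text
[[-5.000e-04  9.999e-01 -1.100e-02  5.015e-01]
 [ 1.200e-03 -1.100e-02 -9.999e-01  6.210e-02]
 [-1.000e+00 -5.000e-04 -1.200e-03  1.004e-01]] [ 0.47591834 -0.37087456 -0.99004211] [ 0.01485733 -0.02308296 -0.01022827]
```

View pics/w10.png

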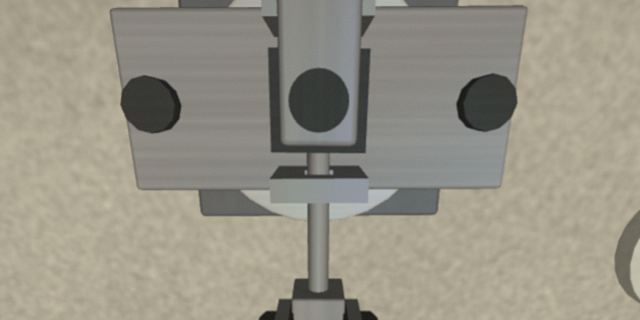

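The pin (px 318, rows 155–285) passes through the entry ear and into the hub, in line with the crank arm and with no side force. Pushing on.

Call:
carry_out(
  motion=[0, 0, 0, 0, 0, -0.008, 1, 0, 0, 0, 0, 0, -0.008, 1, 0, 0, 0, 0, 0, -0.006, 1, 0, 0, 0, 0, 0, 0, 1],
)

```text
time_s: 23.15
eef_pos: [0.5018, 0.0855, 0.1004]
eef_rot: [0.497, 0.503, 0.497, -0.503]
wrist_force: [-0.2, 0.0, -1.0]
opening: 0.214
```

```bash
python3 - <<'E'
from h import *
o=ctrl.get_obs(); print(tool()[:3].round(4), o["wrist_force"],o["torque"])
E
```

```text
[[-3.000e-04  9.999e-01 -1.140e-02  5.018e-01]
 [ 1.000e-03 -1.140e-02 -9.999e-01  8.550e-02]
 [-1.000e+00 -3.000e-04 -1.000e-03  1.004e-01]] [-0.15170146  0.03200358 -0.99344981] [-0.01989143  0.00842729 -0.01392885]
```

Call:
carry_out(
  motion=[0, 0, 0, 0, 0, -0.005, 1, 0, 0, 0, 0, 0, -0.004, 1, 0, 0, 0, 0, 0, -0.004, 1, 0, 0, 0, 0, 0, -0.003, 1],
)

```text
time_s: 23.55
eef_pos: [0.5021, 0.0995, 0.1005]
eef_rot: [-0.499, -0.501, -0.496, 0.504]
wrist_force: [-2.3, -25.1, 0.6]
opening: 0.217
```

```bash
python3 - <<'E'
from h import *
o=ctrl.get_obs(); print(tool()[:3].round(4), o["wrist_force"],o["torque"])
E
```

```text
[[-9.000e-04  1.000e+00 -9.900e-03  5.021e-01]
 [-5.700e-03 -9.900e-03 -9.999e-01  9.950e-02]
 [-1.000e+00 -8.000e-04  5.700e-03  1.005e-01]] [ -2.31825641 -25.09469083   0.58082111] [-3.98648698  0.38303723  0.1146316 ]
```

Call:
carry_out(
  motion=[0, 0, 0, 0, 0, 0, 1, 0, 0, 0, 0, 0, 0, 0.4, 0, 0, 0, 0, 0, 0, 0, 0, 0, 0, 0, 0, 0, -0.3, 0, 0, 0, 0, 0, 0, -0.3, 0, 0, 0, -0.02, 0, 0, -0.3, 0, 0, 0, -0.04, 0, 0, -0.3, 0, 0, 0, -0.04, 0, 0.01, -0.3, 0, 0, 0, -0.03, 0, 0.02, -0.3, 0, 0, 0, 0, 0, 0, -0.3],
)

```text
time_s: 24.55
eef_pos: [0.5011, 0.0705, 0.2346]
eef_rot: [-0.498, -0.5, -0.497, 0.504]
wrist_force: [0.5, 0.1, 0.0]
opening: 0.65
```

```bash
python3 - <<'E'
from h import *
o=ctrl.get_obs(); print(tool()[:3].round(4), o["wrist_force"],o["opening"])
P=campose("wrist"); im=ctrl.camera("wrist")
for t in ["ear_mouth","screw_axis","crank_grip","pin_shank","pin_handle"]:
    for r in ctrl.landmark_of("wrist",t)[:2]: print(t,round(r["conf"],2),w(P,r["point"]).round(4))
b=ctrl.camera("side"); B=cv2.resize(b[165:265,255:345],None,fx=3.6,fy=3.6,interpolation=cv2.INTER_CUBIC)
cv2.imwrite("pics/f11.png",np.hstack([im[:360,90:560],B]))
E
```

```text
[[-0.0035  1.     -0.0084  0.5011]
 [-0.0055 -0.0084 -0.9999  0.0705]
 [-1.     -0.0034  0.0055  0.2346]] [0.47379854 0.10789504 0.02026227] 0.6499971110105741
ear_mouth 0.83 [0.4993 0.1161 0.1031]
screw_axis 0.67 [0.501  0.1466 0.1033]
crank_grip 0.84 [0.5025 0.1976 0.159 ]
crank_grip 0.62 [0.5    0.1014 0.1041]
pin_shank 0.49 [ 6.908e-01 -2.592e-01  4.000e-04]
pin_handle 0.72 [0.4989 0.1004 0.1016]
```

```bash
python3 -c "
from h import *
print(ctrl.hand_in())"
```

```text
the job is handed in; nothing more can be done
None
```

I closed and pinned the filter vessel and handed the job in at about 25 s of the 72 s allowed; no verdict was reported.

- **Crank:** I turned it clockwise about 443° to the tight stop, where it pushed back with about 23 N. I then backed it off about 61° (roughly 1.05 rad). The last camera check put the crank arm at about 88–89°, within about 1° of the pin direction.
- **Pin:** I lifted it by the bare shank, laid it on the bench, let go, and gripped it again by the handle. It went through ears and hub with no noticeable side force, and I pushed until the handle met the ear at about 25 N.
- **Last checks:** The handle centre was at about −15.7 mm along the hole axis from `ear_mouth` (ideal −16), 0.4 mm sideways and 1.5 mm low. The gripper was open and raised clear, with the wrist force near zero.

**Not confirmed:**
- I did not see a picture of the finished pin, because the 12-picture limit was reached; the final position comes from the network readings (good to about 4 mm) and the contact force.
- I did not re-measure the bystanders, but no unexpected contact force showed up.
- The network's `ear_mouth` readings were about 4 mm off sideways from my own measurements. A close-up of the hole put it within about 1 mm of mine, so I used the close-up.

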